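# Pry the fuse cover off a dental-bench control unit

## Robot

A 6-joint arm with a two-finger parallel gripper is mounted at the origin on the work surface. World frame = base frame: x ahead of the robot, y to its left, z up, the work surface at z = 0. Lengths are in m, angles in rad, forces in N, time in s.
With the tool pointing down it reaches from about 0.375 to 0.975 m from the base axis. Payload 3.8 kg.
Tool frame: the origin (TCP) lies at the very end of the fingers, on their centre line; the grasp point (between the pads) lies bot.grip_point_offset behind it (bot.grip_point_offset is the distance from the TCP to the grasp point, in m); z points along the fingers, y is the line along which they close (so a half turn about z gives the same grasp; the last joint's range is limited). The gripper opens to 85 mm and grips with 20 to 120 N. Pads are 22 mm wide; open, the fingers measure 114 mm over their backs; the gripper's body (76 mm by 85 mm) begins 54 mm behind the grasp point. The pads swing forward as they close: fully open they stand 13 mm farther back than shut.
Start: joints at [-1.331, 0.264, 1.604, -0, 1.274, -0.037], TCP at [0.184, -0.649, 0.231] pointing down, gripper open.
Joint ranges: [-2.63, 2.63], [-0.94, 2.18], [0.31, 2.57], [-1.31, 4.45], [0, 2.66], [-2.55, 2.55]. Speed limits (rad/s): [2.57, 2.57, 3.14, 3.14, 3.14, 3.14].

## Interface

Orientations are given as a rotation vector (axis times angle).
In Python, from workcell import bot, vision gives the robot as it stands.
- The arm moves only by the tool play_rows, never from a script. Its argument "rows" is a list of rows, each an object of numbers: "dx", "dy", "dz": the shift along the tool's x, y, z as a fraction of full scale; "roll": the turn about the tool's z as a fraction of full scale; "fingers": the closure, from 0 (fully open) to 1 (shut). In form: [{"dx": .., "dy": .., "dz": .., "roll": .., "fingers": ..}, ...]. A call has 1 to 20 rows; each row shifts and turns the commanded pose from where the row before left it, along the tool's axes as they then stand; what a row does not reach is not made up. Full scale, the value 1, is 0.04 m for a shift and 4 degrees for a turn. A row lasts 1/12 s, in which the tool goes at most 41.7 mm and 7.16 degrees, less where a joint would pass 70% of its speed; a pose out of reach is approached as far as the arm can. A call with a number of a shift or a turn outside -1 to 1 is refused whole. A call with a gripper value outside its range is refused whole. The fingers move at their own pace and stop on an object; "grip_force" is the grip in N (left out, the last holds). Time passes only in rows, so rows that do not move let the fingers close. It gives the time, the measured TCP pose, the force and the opening at its end, in the units of the state.
- bot.read_state(): the state, without advancing time (a new reading comes with each control period).
- vision.read_camera(name): name is "side" or "top"; returns a dict with "pixels" (480x640x3 uint8, red, green, blue), "depth" (480x640 float32, m along the optical axis (not along the pixel's ray), 0 where there is no reading), "fx", "fy", "cx", "cy" (pixels), "R" (3x3) and "t" (3): a world point X has camera coordinates R X + t. Camera axes: x right, y down, z forward; pixel columns grow to the right and rows downward; lengths in m; the calibration is good to about 2 mm. A picture is of the moment at which its call begins.
- bot.finish_job(): hands the job in, once; it reports no verdict.
The state is a dict: "time": time; "q": joint angles; "joint_vel": joint speeds; "joint_torque": joint torques, N m; "tool_pos": TCP position; "tcp_rot": TCP orientation; "wrist_force": force on the tool from outside, world axes, zero at the start; "torque": the same for the moment, N m; "width": opening from 0.0 (shut) to 1.0 (fully open).
Only numpy, scipy, OpenCV 4.12 (cv2) and the standard library are available. Lean on these libraries where they do the work, as an engineer would, in place of code of your own. Each camera call takes 0.05 s, during which the arm holds its last target. There are 200 camera calls.

## Task

One of the two white control units on the bench has a snap-fit grey cover with a notch in its front edge; the other unit's cover is screwed down. Take the flat-bladed opener, put its blade into the notch and lever the cover up until it snaps out of its seat, without touching the cover with the gripper. Then lay the opener gently back down flat on the bench, not dropping it, and let go.

Things in the scene. Friction and masses are not known exactly. Their poses are not given: they have to be found in the camera images.
- opener: Flat opener on the bench beside a thinner brush, 70 g. Wooden handle 16 mm wide, 20 mm tall, from x -60 to +35 mm; flat steel blade 12 mm wide, 2.5 mm thick, from x +35 to its tip at +100 mm, mid-plane 10 mm above the underside. Origin: underside of the handle, where to grip across y; x points to the tip.
- cover: Grey snap-fit tray, open side down, 90 (x) x 80 x 16 mm, 120 g. Origin: centre of its lower rim; -x is its front, towards the robot. Plate 4 mm, underside 12 mm above origin. Notch mid-front, 40 mm wide, 12 mm high. Two roller catches clip its sides. Lifting the front takes about 5 to 8 N; raised 5 to 9 mm there it lets go, and a sprung fuse under it holds it 6 to 14 mm up, loose.
- seat (a point): Centre of the top deck of the fixed white control unit (130 (x) x 120 mm, 60 mm high), 60 mm above the bench: the cover's origin sits here when snapped down; same axes as the cover. The deck reaches 65 mm from here in -x, leaving a bare 20 mm ledge before the cover; the ledge's front edge serves as fulcrum for the blade.
- notch (a point): Fixed on the control unit: centre of the mouth of the notch, 45 mm in -x from the seat and 6 mm above the deck; +x points straight in. Behind the mouth is an empty pocket 34 mm deep, 44 mm wide (40 at the mouth) and 12 mm high, between deck and cover plate.
There are look-alikes about, which are no part of the job. Several things have the shape of the opener; the one meant has the colours described above.

How it is judged:
On the way:
1. the cover is being levered up by the opener: the opener presses on it while it is more than 2 mm out of its seat (contact force between opener and cover above 0.5 N and distance between cover and seat above 0.002 m).
At the end, for the whole second after the job is handed in: The cover is out of its seat, its origin more than 5 mm from the seat point (standing loose on the unit, or lying anywhere on the unit or bench), and at rest; the opener lies at rest on the bench, level within about 10 degrees and its origin lower than 30 mm (distance between cover and seat above 0.005 m and height (world z) of each of cover, opener above -0.02 m and linear speed of each of cover, opener below 0.03 m/s and height (world z) of opener below 0.03 m and angle between opener's own x axis and vertical between 1.4 and 1.74 rad); the robot touches nothing.
It fails at once if the gripper or arm touches the cover (over 1 N) (contact force between any of the fingers, the arm and cover above 1 N).
It fails at once if the opener is dropped (falls faster than 0.8 m/s out of the fingers) (linear speed of opener above 0.8 m/s and contact force between the fingers and opener below 0.1 N).
It also fails if it takes over 54 s, if anything falls off the work surface, if the arm or the gripper's body presses on something with over 40 N, if the wrist force passes 120 N, or if a joint passes its speed limit or range.

## Working session

There is one attempt and no reset: what is moved stays moved. The work goes in short steps, Python scripts to look and compute and a tool call to move; the robot and the scene stay as the last step left them, time stands still between calls to the robot, and variables do not carry over. Pictures are saved under pics/ and viewed, on a budget of 10 in all, crops included, one or two more only if the job needs it, and the job is handed in when it is done.

Besides the shell and the picture viewer there is one more tool, called as name(argument=value, ...) on one line, values as JSON. play_rows: Moves the arm, as the interface text tells. Its arguments: {"type":"object","properties":{"rows":{"type":"array","items":{"type":"object","properties":{"dx":{"type":"number","minimum":-1,"maximum":1},"dy":{"type":"number","minimum":-1,"maximum":1},"dz":{"type":"number","minimum":-1,"maximum":1},"roll":{"type":"number","minimum":-1,"maximum":1},"fingers":{"type":"number"}}}},"grip_force":{"type":"number"}},"required":["rows"]}

```bash
ls; mkdir -p pics; cat > h.py <<'E'
import numpy as np, cv2
from workcell import bot, vision
def grab(n,f):
    c=vision.read_camera(n); np.savez('/tmp/'+f+'.npz',**c)
    cv2.imwrite('pics/'+f+'.png',c['pixels'][:,:,::-1]); return c
def load(f): return dict(np.load('/tmp/'+f+'.npz'))
def w(c,u,v,d=None):
    d=float(c['depth'][int(v),int(u)]) if d is None else d
    p=np.array([(u-c['cx'])/c['fx']*d,(v-c['cy'])/c['fy']*d,d])
    return c['R'].T@(p-c['t'])
def px(c,X):
    p=c['R']@np.array(X)+c['t']; return p[0]/p[2]*c['fx']+c['cx'],p[1]/p[2]*c['fy']+c['cy']
def onz(c,u,v,z):
    a=w(c,u,v,1.0); o=-c['R'].T@c['t']; s=(z-o[2])/(a-o)[2]; return o+s*(a-o)
E
python3 - <<'E'
from h import *
for n in('top','side'):
    c=grab(n,n+'0'); print(n,c['fx'],-c['R'].T@c['t'],c['R'])
print(bot.read_state(),bot.grip_point_offset)
E
```

```text
pics
top 478.96777859573615 [ 0.45343477 -0.02525803  0.86258423] [[ 0.01557405 -0.99972045  0.01778956]
 [-0.99764452 -0.01672551 -0.06652563]
 [ 0.06680457 -0.01671158 -0.99762612]]
side 610.5883362954603 [ 0.32918838 -0.8544113   0.84506317] [[ 0.97543575 -0.21946538 -0.01897464]
 [-0.15875812 -0.64066632 -0.75122735]
 [ 0.15271198  0.73578639 -0.65977074]]
{'time': 0.1, 'q': array([-1.33089676e+00,  2.64735178e-01,  1.60524346e+00, -3.19909764e-05,
        1.27367862e+00, -3.68736066e-02]), 'joint_vel': array([ 0.00026176, -0.00057608, -0.00411737, -0.00154306, -0.0004948 ,
       -0.00048158]), 'joint_torque': array([ 9.14077755e-04, -5.16706109e+01, -3.68589056e+01, -4.10471102e-05,
        6.27846457e-03, -1.39226145e-05]), 'tool_pos': array([ 0.18429492, -0.6486717 ,  0.2300446 ]), 'tcp_rot': array([-3.10952522e+00, -4.33099657e-01,  3.76191017e-04]), 'wrist_force': array([-0.01590092,  0.2562386 , -0.25842313]), 'torque': array([ 0.00217338, -0.00896238, -0.00713112]), 'width': 0.9987569081036997} 0.0187
```

View pics/top0.png

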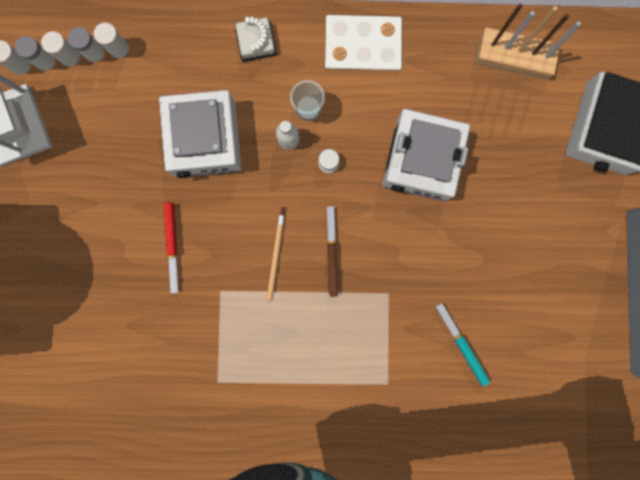

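View pics/side0.png

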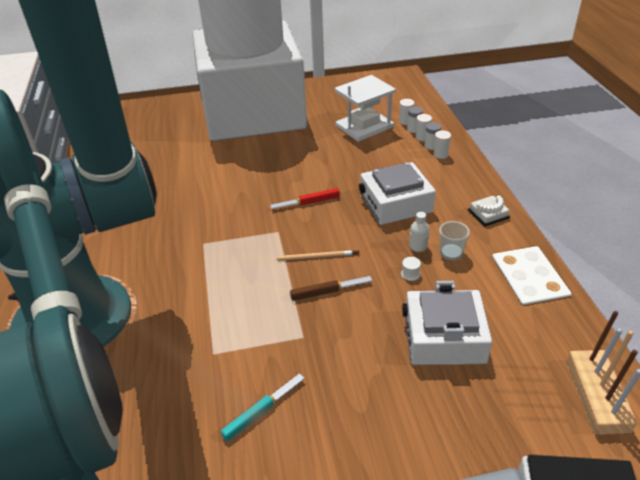

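The opener with the brown wooden handle runs from its tip at top (331,207) to its handle end at (333,295). The right-hand unit, around (430,155), has two black roller catches, so it is the snap-fit one. The left unit, around (200,130), has screws in its corners.

```bash
cat > m.py <<'E'
from h import *
def cloud(c,u0,u1,v0,v1):
    v,u=np.mgrid[v0:v1,u0:u1]; d=c['depth'][v0:v1,u0:u1].astype(float)
    p=np.stack([(u-c['cx'])/c['fx']*d,(v-c['cy'])/c['fy']*d,d],-1)
    return (p-c['t'])@c['R'], c['pixels'][v0:v1,u0:u1].astype(int), d>0
def rect(P):
    (cx,cy),(a,b),th=cv2.minAreaRect((P[:,:2]*1000).astype(np.float32)); return cx,cy,a,b,th
E
python3 - <<'E'
from m import *
c=load('top0')
P,I,ok=cloud(c,375,485,95,210)
z=P[...,2]
print('bench z',np.median(z[ok&(z<.02)]), np.histogram(z[ok],bins=np.arange(0,.12,.004)))
m=ok&(z>.052)&(z<.066); print('deck',rect(P[m]),m.sum(),z[m].mean())
m=ok&(z>.0695)&(z<.0795)&(I.max(-1)<150); print('cover',rect(P[m]),m.sum(),z[m].mean())
P,I,ok=cloud(c,318,350,195,305)
z=P[...,2]; R,B=I[...,0],I[...,2]
m=(z>.006)&ok; print('opener',rect(P[m]),m.sum())
mh=ok&(z>.015)&(z<.03);print('handle',rect(P[mh]),z[mh].mean(), P[mh].mean(0))
mb=m&(z<.0145);print('blade',rect(P[mb]),z[mb].mean(),P[mb].mean(0))
for uv in [(331,207),(333,295),(332,241)]: print(uv,onz(c,*uv,.012))
big=cv2.resize(c['pixels'][85:305,310:490,::-1],None,fx=2.7,fy=2.7,interpolation=cv2.INTER_CUBIC); cv2.imwrite('pics/crop1.png',big)
E
```

```text
bench z 0.0012939052382124742 (array([5050,  282,   32,   43,   59,   30,   36,   35,   34,   68,   84,
         64,  105,   61,  516, 1668,   82,   38,  439, 2068,  123,  270,
         49,    0,    0,    0,    0,    0,    0]), array([0.   , 0.004, 0.008, 0.012, 0.016, 0.02 , 0.024, 0.028, 0.032,
       0.036, 0.04 , 0.044, 0.048, 0.052, 0.056, 0.06 , 0.064, 0.068,
       0.072, 0.076, 0.08 , 0.084, 0.088, 0.092, 0.096, 0.1  , 0.104,
       0.108, 0.112, 0.116]))
deck (653.5126953125, -206.25201416015625, 121.62078094482422, 130.54415893554688, 77.4075698852539) 2305 0.0608626703658291
cover (653.1526489257812, -206.8150634765625, 112.55522918701172, 90.13465881347656, 77.12678527832031) 2407 0.07704095784349578
opener (481.0146789550781, -40.90955352783203, 43.9201774597168, 163.247314453125, 85.49122619628906) 741
handle (483.6866455078125, -45.71275329589844, 157.6607666015625, 15.968080520629883, 2.867624282836914) 0.020544904846664176 [ 0.45316286 -0.04709807  0.0205449 ]
blade (481.9990234375, -36.864898681640625, 42.545223236083984, 161.09149169921875, 79.67435455322266) 0.012129237420307096 [ 0.53002965 -0.04326553  0.01212924]
(331, 207) [ 0.56273895 -0.04428886  0.012     ]
(333, 295) [ 0.40643435 -0.05018913  0.012     ]
(332, 241) [ 0.50190422 -0.04698996  0.012     ]
```

View pics/crop1.png

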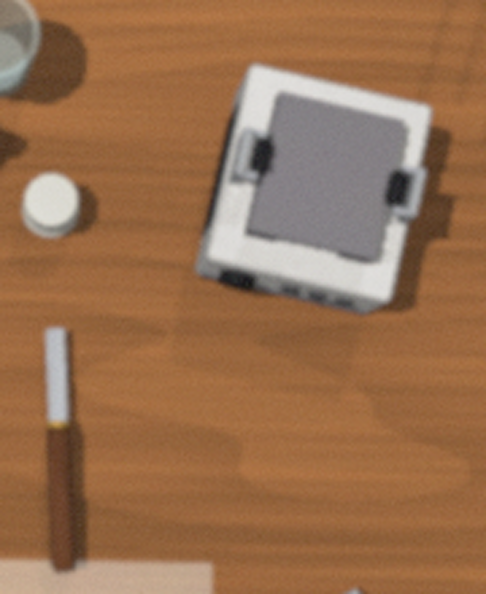

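The cover sits at about (0.6535, -0.2065) with yaw -12.8°. The opener origin is at about (0.4655, -0.048) with yaw about +2.3°. I'll move above the opener first.

play_rows(rows=[{"roll": 0.85, "fingers": 0}, {"roll": 0.85}, {"roll": 0.85}, {"roll": 0.84}, {"dx": 0.47, "dy": -0.9}, {"dx": 0.47, "dy": -0.9}, {"dx": 0.47, "dy": -0.9}, {"dx": 0.47, "dy": -0.9}, {"dx": 0.47, "dy": -0.9}, {"dx": 0.47, "dy": -0.9}, {"dx": 0.47, "dy": -0.9}, {"dx": 0.47, "dy": -0.9}, {"dx": 0.47, "dy": -0.9}, {"dx": 0.47, "dy": -0.9}, {"dx": 0.47, "dy": -0.9}, {"dx": 0.47, "dy": -0.9}, {"dx": 0.47, "dy": -0.9}, {"dx": 0.47, "dy": -0.9}, {"dx": 0.47, "dy": -0.9}, {"dx": 0.47, "dy": -0.9}])

```text
validation failed for argument at $.ro...
```

```bash
cat > p.py <<'E'
# delta to target in tool axes, in row units: p.py x y z yaw_deg
import sys
from h import *
from scipy.spatial.transform import Rotation as Ro
s=bot.read_state(); R=Ro.from_rotvec(s['tcp_rot']).as_matrix()
yaw=np.degrees(np.arctan2(R[1,0],R[0,0]))
print('t',s['time'],'pos',s['tool_pos'].round(4),'yaw',yaw.round(2),'tilt',(R[2]).round(3),'F',s['wrist_force'].round(2),'w',round(s['width'],3))
if len(sys.argv)>4:
    x,y,z,t=map(float,sys.argv[1:5]); d=np.array([x,y,z])-s['tool_pos']
    print('now-axes units',(R.T@d/.04).round(3))
    a=np.radians(t); print('after-roll units',np.array([d@[np.cos(a),np.sin(a),0],d@[np.sin(a),-np.cos(a),0],-d[2]])/.04,'roll',(yaw-t)/4)
E
python3 p.py .4655 -.048 .08 2.3
```

```text
t 0.1 pos [ 0.1843 -0.6487  0.23  ] yaw 15.86 tilt [ 0.    -0.002 -1.   ] F [-0.02  0.26 -0.26] w 0.999
now-axes units [ 10.866 -12.516   3.777]
after-roll units [  7.62711442 -14.72256327   3.75111494] roll 3.3896176019241295
```

play_rows(rows=[{"dx": 0, "dy": 0, "dz": 0, "roll": 0.85, "fingers": 0}, {"dx": 0, "dy": 0, "dz": 0, "roll": 0.85, "fingers": 0}, {"dx": 0, "dy": 0, "dz": 0, "roll": 0.85, "fingers": 0}, {"dx": 0, "dy": 0, "dz": 0, "roll": 0.84, "fingers": 0}, {"dx": 0.47, "dy": -0.9, "dz": 0, "roll": 0, "fingers": 0}, {"dx": 0.47, "dy": -0.9, "dz": 0, "roll": 0, "fingers": 0}, {"dx": 0.47, "dy": -0.9, "dz": 0, "roll": 0, "fingers": 0}, {"dx": 0.47, "dy": -0.9, "dz": 0, "roll": 0, "fingers": 0}, {"dx": 0.47, "dy": -0.9, "dz": 0, "roll": 0, "fingers": 0}, {"dx": 0.47, "dy": -0.9, "dz": 0, "roll": 0, "fingers": 0}, {"dx": 0.47, "dy": -0.9, "dz": 0, "roll": 0, "fingers": 0}, {"dx": 0.47, "dy": -0.9, "dz": 0, "roll": 0, "fingers": 0}, {"dx": 0.47, "dy": -0.9, "dz": 0, "roll": 0, "fingers": 0}, {"dx": 0.47, "dy": -0.9, "dz": 0, "roll": 0, "fingers": 0}, {"dx": 0.47, "dy": -0.9, "dz": 0, "roll": 0, "fingers": 0}, {"dx": 0.47, "dy": -0.9, "dz": 0, "roll": 0, "fingers": 0}, {"dx": 0.47, "dy": -0.9, "dz": 0, "roll": 0, "fingers": 0}, {"dx": 0.47, "dy": -0.9, "dz": 0, "roll": 0, "fingers": 0}, {"dx": 0.47, "dy": -0.9, "dz": 0, "roll": 0, "fingers": 0}, {"dx": 0, "dy": 0, "dz": 0, "roll": 0, "fingers": 0}])

```text
time: 1.77
tool_pos: [0.4465, -0.0922, 0.2311]
tcp_rot: [-3.137, -0.074, -0.002]
wrist_force: [-1.1, -0.1, 0.4]
width: 0.999
```

```bash
python3 p.py .4655 -.048 .08 2.3
```

```text
t 1.7667 pos [ 0.4465 -0.0922  0.2311] yaw 2.69 tilt [ 0.001 -0.003 -1.   ] F [-1.09 -0.12  0.42] w 0.999
now-axes units [ 0.522 -1.07   3.782]
after-roll units [ 0.52004017 -1.08609698  3.77794096] roll 0.09765606361807744
```

play_rows(rows=[{"dx": 0.26, "dy": -0.54, "dz": 0, "roll": 0.1, "fingers": 0}, {"dx": 0.26, "dy": -0.54, "dz": 0, "roll": 0, "fingers": 0}, {"dx": 0, "dy": 0, "dz": 0.75, "roll": 0, "fingers": 0}, {"dx": 0, "dy": 0, "dz": 0.75, "roll": 0, "fingers": 0}, {"dx": 0, "dy": 0, "dz": 0.75, "roll": 0, "fingers": 0}, {"dx": 0, "dy": 0, "dz": 0.75, "roll": 0, "fingers": 0}, {"dx": 0, "dy": 0, "dz": 0.75, "roll": 0, "fingers": 0}, {"dx": 0, "dy": 0, "dz": 0, "roll": 0, "fingers": 0}, {"dx": 0, "dy": 0, "dz": 0, "roll": 0, "fingers": 0}])

```text
time: 2.52
tool_pos: [0.4615, -0.0544, 0.0796]
tcp_rot: [-3.14, -0.052, 0.009]
wrist_force: [0.7, -0.1, 0.9]
width: 1.002
```

```bash
python3 p.py .4655 -.048 .004 2.3; python3 - <<'E'
from h import *
c=grab('side','side1')
cv2.imwrite('pics/side1c.png',cv2.resize(c['pixels'][200:340,210:410,::-1],None,fx=4,fy=4,interpolation=cv2.INTER_CUBIC))
E
```

```text
t 2.5167 pos [ 0.4615 -0.0544  0.0796] yaw 1.89 tilt [-0.005 -0.001 -1.   ] F [ 0.67 -0.14  0.88] w 1.002
now-axes units [ 0.116 -0.155  1.889]
after-roll units [ 0.10699001 -0.1565488   1.88941763] roll -0.10300276806392289
```

View pics/side1c.png

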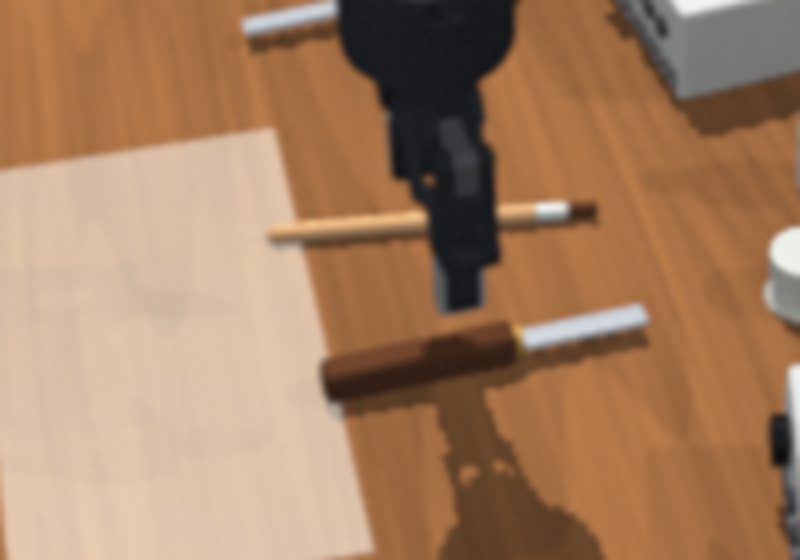

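The gripper stands over the opener's handle, and the brush is clear of the fingers. Next I descend and grip.

play_rows(grip_force=60, rows=[{"dx": 0.1, "dy": -0.15, "dz": 0.3, "roll": -0.1, "fingers": 0}, {"dx": 0, "dy": 0, "dz": 0.4, "roll": 0, "fingers": 0}, {"dx": 0, "dy": 0, "dz": 0.4, "roll": 0, "fingers": 0}, {"dx": 0, "dy": 0, "dz": 0.35, "roll": 0, "fingers": 0}, {"dx": 0, "dy": 0, "dz": 0.25, "roll": 0, "fingers": 0}, {"dx": 0, "dy": 0, "dz": 0.13, "roll": 0, "fingers": 0}, {"dx": 0, "dy": 0, "dz": 0, "roll": 0, "fingers": 0}, {"dx": 0, "dy": 0, "dz": 0, "roll": 0, "fingers": 0}, {"dx": 0, "dy": 0, "dz": 0, "roll": 0, "fingers": 0}])

```text
time: 3.32
tool_pos: [0.4688, -0.0486, 0.0093]
tcp_rot: [3.141, 0.063, 0.003]
wrist_force: [-0.5, -1.1, 0.2]
width: 1.002
```

```bash
python3 p.py .4655 -.048 .004 2.3
```

```text
t 3.3167 pos [ 0.4688 -0.0486  0.0093] yaw 2.3 tilt [ 0.002  0.    -1.   ] F [-0.52 -1.14  0.2 ] w 1.002
now-axes units [-0.081 -0.018  0.132]
after-roll units [-0.08119379 -0.01804026  0.13198907] roll -0.0007320829123576011
```

play_rows(grip_force=60, rows=[{"dx": -0.06, "dy": 0, "dz": 0.1, "roll": 0, "fingers": 0}, {"dx": 0, "dy": 0, "dz": 0, "roll": 0, "fingers": 0}, {"dx": 0, "dy": 0, "dz": 0, "roll": 0, "fingers": 1}, {"dx": 0, "dy": 0, "dz": 0, "roll": 0, "fingers": 1}, {"dx": 0, "dy": 0, "dz": 0, "roll": 0, "fingers": 1}, {"dx": 0, "dy": 0, "dz": 0, "roll": 0, "fingers": 1}, {"dx": 0, "dy": 0, "dz": 0, "roll": 0, "fingers": 1}, {"dx": 0, "dy": 0, "dz": 0, "roll": 0, "fingers": 1}, {"dx": 0, "dy": 0, "dz": 0, "roll": 0, "fingers": 1}, {"dx": 0, "dy": 0, "dz": 0, "roll": 0, "fingers": 1}, {"dx": 0, "dy": 0, "dz": 0, "roll": 0, "fingers": 1}, {"dx": 0, "dy": 0, "dz": 0, "roll": 0, "fingers": 1}])

```text
time: 4.32
tool_pos: [0.4656, -0.0485, 0.0044]
tcp_rot: [3.141, 0.063, 0.001]
wrist_force: [-0.0, 0.0, 2.8]
width: 0.169
```

```bash
python3 p.py .4655 -.048 .14 2.3
```

```text
t 4.3167 pos [ 0.4656 -0.0485  0.0044] yaw 2.3 tilt [ 0.001  0.    -1.   ] F [-0.03  0.03  2.8 ] w 0.169
now-axes units [ 1.000e-03 -1.200e-02 -3.391e+00]
after-roll units [-1.45939207e-03 -1.28497529e-02 -3.39113154e+00] roll -0.00017124196185425156
```

play_rows(grip_force=60, rows=[{"dx": 0, "dy": 0, "dz": -0.3, "roll": 0, "fingers": 1}, {"dx": 0, "dy": 0, "dz": -0.6, "roll": 0, "fingers": 1}, {"dx": 0, "dy": 0, "dz": -0.7, "roll": 0, "fingers": 1}, {"dx": 0, "dy": 0, "dz": -0.7, "roll": 0, "fingers": 1}, {"dx": 0, "dy": 0, "dz": -0.6, "roll": 0.5, "fingers": 1}, {"dx": 0, "dy": 0, "dz": 0, "roll": 0.8, "fingers": 1}, {"dx": 0, "dy": 0, "dz": 0, "roll": 0.8, "fingers": 1}, {"dx": 0, "dy": 0, "dz": 0, "roll": 0.8, "fingers": 1}, {"dx": 0, "dy": 0, "dz": 0, "roll": 0.8, "fingers": 1}, {"dx": 0.1, "dy": 0.5, "dz": 0, "roll": 0.08, "fingers": 1}, {"dx": 0.14, "dy": 0.65, "dz": 0, "roll": 0, "fingers": 1}, {"dx": 0.14, "dy": 0.65, "dz": 0, "roll": 0, "fingers": 1}, {"dx": 0.1, "dy": 0.6, "dz": 0, "roll": 0, "fingers": 1}, {"dx": 0.1, "dy": 0.4, "dz": 0, "roll": 0, "fingers": 1}, {"dx": 0, "dy": 0, "dz": 0, "roll": 0, "fingers": 1}, {"dx": 0, "dy": 0, "dz": 0, "roll": 0, "fingers": 1}, {"dx": 0, "dy": 0, "dz": 0, "roll": 0, "fingers": 1}])

```text
time: 5.73
tool_pos: [0.4625, -0.1621, 0.1195]
tcp_rot: [-3.121, 0.351, 0.002]
wrist_force: [-0.4, 0.9, -1.0]
width: 0.171
```

```bash
python3 p.py .4634 -.1633 .0594 -12.8;  python3 - <<'E'
from m import *
c=grab('side','side2'); t=grab('top','top2')
a=cv2.resize(c['pixels'][240:380,280:500,::-1],None,fx=3.5,fy=3.5,interpolation=cv2.INTER_CUBIC)
cv2.imwrite('pics/side2c.png',a)
b=cv2.resize(t['pixels'][90:300,330:490,::-1],None,fx=2.8,fy=2.8,interpolation=cv2.INTER_CUBIC)
cv2.imwrite('pics/top2c.png',b)
E
```

```text
t 5.7333 pos [ 0.4625 -0.1621  0.1195] yaw -12.85 tilt [-0.001 -0.001 -1.   ] F [-0.44  0.87 -0.99] w 0.171
now-axes units [0.032 0.025 1.502]
after-roll units [0.0294655  0.0236021  1.50234338] roll -0.011471578408095873
```

View pics/side2c.png

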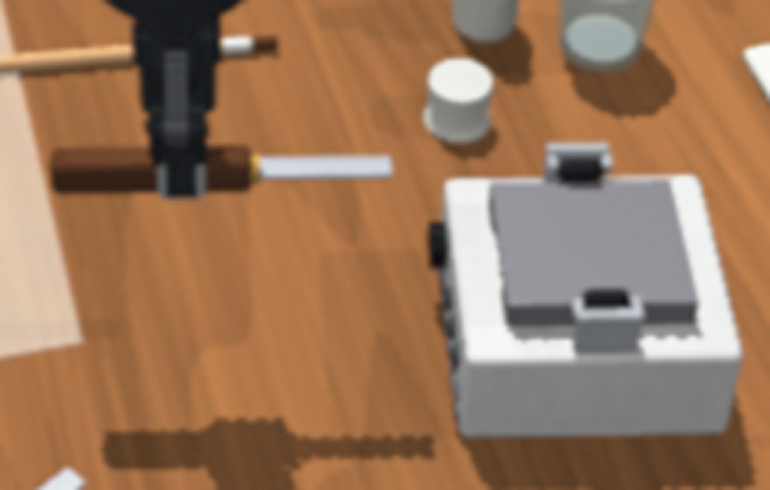

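View pics/top2c.png

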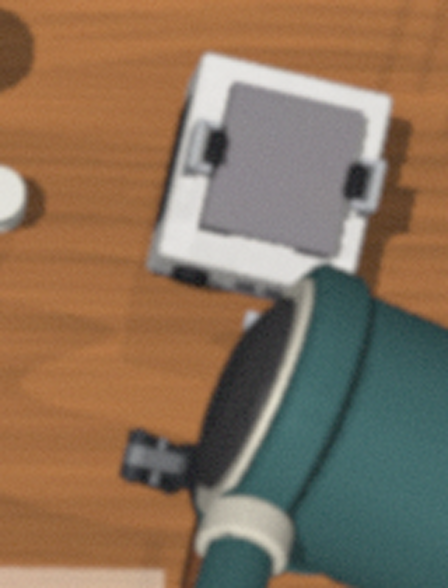

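The opener is held level, with its tip at side crop (392,167). In the top view the arm hides the opener except the tip, so I'll get its pose from the side camera's depth.

```bash
python3 - <<'E'
from m import *
c=load('side2')
seat=np.array([.6535,-.2065,.06]); a=np.radians(-12.8); M=np.array([[np.cos(a),np.sin(a),0],[-np.sin(a),np.cos(a),0],[0,0,1]])
P,I,ok=cloud(c,290,400,275,300)
m=ok&(P[...,2]>.09)&(P[...,2]<.16)
Q=(P-seat)@M.T   # unit frame
blade=m&(I.min(-1)>130); Qb=Q[blade]
print('blade',Qb.min(0),Qb.max(0),Qb.mean(0),blade.sum())
for lo in np.arange(Qb[:,0].min(),Qb[:,0].max(),.01):
    s=Qb[(Qb[:,0]>=lo)&(Qb[:,0]<lo+.01)]; print(lo.round(3),np.median(s,0).round(4),len(s))
h=m&(I[...,0]>I[...,2]+20)&(I.max(-1)<130); Qh=Q[h]; print('handle',Qh.min(0),Qh.max(0))
s=bot.read_state(); print('tcp',M@(s['tool_pos']-seat))
# side-cam check of cover
P,I,ok=cloud(c,400,500,280,370); m=ok&(abs(P[...,2]-.076)<.004)&(I.max(-1)<150); print('cover side',rect(P[m]))
E
```

```text
blade [-0.15805366 -0.00656305  0.06151755] [-0.09752983  0.00909163  0.0699792 ] [-0.12669399  0.00064727  0.06611561] 234
-0.158 [-0.1532  0.0008  0.066 ] 37
-0.148 [-0.1432  0.0002  0.0662] 37
-0.138 [-0.1326 -0.0003  0.066 ] 36
-0.128 [-0.1221 -0.0004  0.0665] 38
-0.118 [-0.1128  0.0013  0.0658] 42
-0.108 [-0.1031  0.0004  0.0664] 42
-0.098 [-0.0977 -0.0039  0.0674] 2
handle [-0.25648443 -0.01502123  0.05540892] [-0.15813134  0.00869999  0.07839685]
tcp [-0.19597296  0.00134043  0.05969283]
cover side (640.8671264648438, -211.26950073242188, 83.67408752441406, 117.70584106445312, 5.6867547035217285)
```

The blade is level and centred to about 1 mm, with its tip 32 mm short of the ledge. I'll lower it to notch height and insert.

play_rows(grip_force=60, rows=[{"dx": 0, "dy": 0.02, "dz": 0.4, "roll": 0, "fingers": 1}, {"dx": 0, "dy": 0, "dz": 0.5, "roll": 0, "fingers": 1}, {"dx": 0, "dy": 0, "dz": 0.4, "roll": 0, "fingers": 1}, {"dx": 0, "dy": 0, "dz": 0.2, "roll": 0, "fingers": 1}, {"dx": 0, "dy": 0, "dz": 0, "roll": 0, "fingers": 1}, {"dx": 0, "dy": 0, "dz": 0, "roll": 0, "fingers": 1}])

```text
time: 6.33
tool_pos: [0.4627, -0.1629, 0.0599]
tcp_rot: [-3.122, 0.349, 0.001]
wrist_force: [0.5, -0.1, -0.4]
width: 0.167
```

```bash
python3 p.py .5374 -.1801 .0594 -12.8
```

```text
t 6.3333 pos [ 0.4627 -0.1629  0.0599] yaw -12.77 tilt [-0.001 -0.    -1.   ] F [ 0.51 -0.11 -0.4 ] w 0.167
now-axes units [1.916 0.006 0.011]
after-roll units [1.9161727  0.00494143 0.01330375] roll 0.007674289640529075
```

play_rows(grip_force=60, rows=[{"dx": 0.15, "dy": 0, "dz": 0, "roll": 0, "fingers": 1}, {"dx": 0.25, "dy": 0, "dz": 0, "roll": 0, "fingers": 1}, {"dx": 0.25, "dy": 0, "dz": 0, "roll": 0, "fingers": 1}, {"dx": 0.25, "dy": 0, "dz": 0, "roll": 0, "fingers": 1}, {"dx": 0.25, "dy": 0, "dz": 0, "roll": 0, "fingers": 1}, {"dx": 0.25, "dy": 0, "dz": 0, "roll": 0, "fingers": 1}, {"dx": 0.25, "dy": 0, "dz": 0, "roll": 0, "fingers": 1}, {"dx": 0.25, "dy": 0, "dz": 0, "roll": 0, "fingers": 1}, {"dx": 0, "dy": 0, "dz": 0, "roll": 0, "fingers": 1}, {"dx": 0, "dy": 0, "dz": 0, "roll": 0, "fingers": 1}, {"dx": 0, "dy": 0, "dz": 0, "roll": 0, "fingers": 1}])

```text
time: 7.25
tool_pos: [0.5365, -0.1803, 0.0597]
tcp_rot: [-3.122, 0.351, 0.002]
wrist_force: [-0.4, 0.2, -0.7]
width: 0.169
```

```bash
python3 p.py .5374 -.1801 .0594 -12.8; python3 - <<'E'
from m import *
c=grab('side','side3')
cv2.imwrite('pics/side3c.png',cv2.resize(c['pixels'][260:380,330:500,::-1],None,fx=4,fy=4,interpolation=cv2.INTER_CUBIC))
E
```

```text
t 7.25 pos [ 0.5365 -0.1803  0.0597] yaw -12.82 tilt [-0.001 -0.    -1.   ] F [-0.4   0.22 -0.66] w 0.169
now-axes units [ 0.022 -0.009  0.007]
after-roll units [ 0.02202188 -0.00930673  0.00739655] roll -0.004527489585446798
```

View pics/side3c.png

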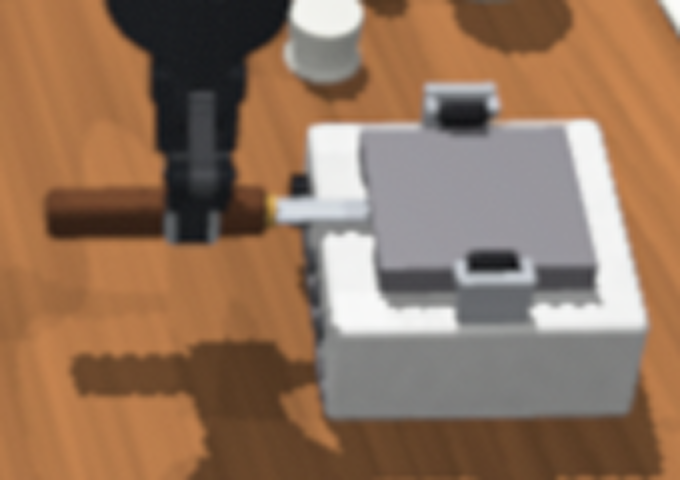

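The blade is in the notch, at crop (370,208), with no contact force. Now I lever by pressing the handle down slowly.

play_rows(grip_force=60, rows=[{"dx": 0, "dy": 0, "dz": 0.06, "roll": 0, "fingers": 1}, {"dx": 0, "dy": 0, "dz": 0.06, "roll": 0, "fingers": 1}, {"dx": 0, "dy": 0, "dz": 0.06, "roll": 0, "fingers": 1}, {"dx": 0, "dy": 0, "dz": 0.06, "roll": 0, "fingers": 1}, {"dx": 0, "dy": 0, "dz": 0.06, "roll": 0, "fingers": 1}, {"dx": 0, "dy": 0, "dz": 0, "roll": 0, "fingers": 1}, {"dx": 0, "dy": 0, "dz": 0, "roll": 0, "fingers": 1}])

```text
time: 7.88
tool_pos: [0.537, -0.1805, 0.0493]
tcp_rot: [3.122, -0.351, 0.001]
wrist_force: [-3.7, 1.2, 7.8]
width: 0.168
```

```bash
cat > q.py <<'E'
from m import *
import sys
c=grab('side',sys.argv[1])
a=np.radians(-12.8); M=np.array([[np.cos(a),np.sin(a),0],[-np.sin(a),np.cos(a),0],[0,0,1]]); seat=np.array([.6535,-.2065,.06])
P,I,ok=cloud(c,320,500,260,380); Q=(P-seat)@M.T
m=ok&(abs(Q[...,1])<.05)&(abs(Q[...,0])<.04)&(Q[...,2]>.008)&(I.max(-1)<150)&(Q[...,2]<.04)&(abs(Q[...,1])<.02)
A=np.c_[Q[m][:,:2],np.ones(m.sum())]; k=np.linalg.lstsq(A,Q[m][:,2],rcond=None)[0]
print('cover top front/back z (mm)',1e3*(k[2]-.045*k[0]),1e3*(k[2]+.045*k[0]),m.sum())
m=ok&(Q[...,0]<-.06)&(Q[...,0]>-.2)&(Q[...,2]>-.045)&(I[...,0]>I[...,2]+20)&(I.max(-1)<130)&(abs(Q[...,1])<.012)&(Q[...,2]<.03)
if m.sum()>20: print('handle slope deg',np.degrees(np.arctan(np.polyfit(Q[m][:,0],Q[m][:,2],1)[0])),m.sum())
E
python3 p.py; python3 q.py side4
```

```text
t 7.8833 pos [ 0.537  -0.1805  0.0493] yaw -12.82 tilt [ 0.001  0.    -1.   ] F [-3.71  1.24  7.79] w 0.168
cover top front/back z (mm) 0.0 0.0 0
handle slope deg 4.781666476152868 458
```

play_rows(grip_force=60, rows=[{"dx": 0, "dy": 0, "dz": 0.06, "roll": 0, "fingers": 1}, {"dx": 0, "dy": 0, "dz": 0.06, "roll": 0, "fingers": 1}, {"dx": 0, "dy": 0, "dz": 0.06, "roll": 0, "fingers": 1}, {"dx": 0, "dy": 0, "dz": 0.06, "roll": 0, "fingers": 1}, {"dx": 0, "dy": 0, "dz": 0, "roll": 0, "fingers": 1}, {"dx": 0, "dy": 0, "dz": 0, "roll": 0, "fingers": 1}])

```text
time: 8.43
tool_pos: [0.5369, -0.1805, 0.0403]
tcp_rot: [3.122, -0.351, 0.0]
wrist_force: [-6.2, 2.1, 11.4]
width: 0.166
```

```bash
sed -i 's/(abs(Q\[...,1\])<.02)$/True/; s/I.max(-1)<150/I.max(-1)<170/' q.py; python3 p.py; python3 q.py side5
```

```text
t 8.4333 pos [ 0.5369 -0.1805  0.0403] yaw -12.82 tilt [ 0.  0. -1.] F [-6.25  2.07 11.43] w 0.166
cover top front/back z (mm) 17.38772840426723 17.054862018913457 1857
handle slope deg 12.723252930343973 435
```

play_rows(grip_force=60, rows=[{"dx": 0, "dy": 0, "dz": 0.06, "roll": 0, "fingers": 1}, {"dx": 0, "dy": 0, "dz": 0.06, "roll": 0, "fingers": 1}, {"dx": 0, "dy": 0, "dz": 0.06, "roll": 0, "fingers": 1}, {"dx": 0, "dy": 0, "dz": 0.06, "roll": 0, "fingers": 1}, {"dx": 0, "dy": 0, "dz": 0, "roll": 0, "fingers": 1}, {"dx": 0, "dy": 0, "dz": 0, "roll": 0, "fingers": 1}])

```text
time: 8.98
tool_pos: [0.5378, -0.1807, 0.0308]
tcp_rot: [3.121, -0.351, 0.003]
wrist_force: [-4.6, 1.2, 9.3]
width: 0.171
```

```bash
python3 p.py; python3 q.py side6
```

```text
t 8.9833 pos [ 0.5378 -0.1807  0.0308] yaw -12.82 tilt [ 0.002  0.    -1.   ] F [-4.63  1.24  9.29] w 0.171
cover top front/back z (mm) 24.19413065331474 22.453301171132974 2022
handle slope deg 20.68802083338118 396
```

```bash
python3 - <<'E'
from m import *
c=load('side6')
cv2.imwrite('pics/side6c.png',cv2.resize(c['pixels'][260:380,330:500,::-1],None,fx=4,fy=4,interpolation=cv2.INTER_CUBIC))
E
```

```text
(no output)
```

View pics/side6c.png

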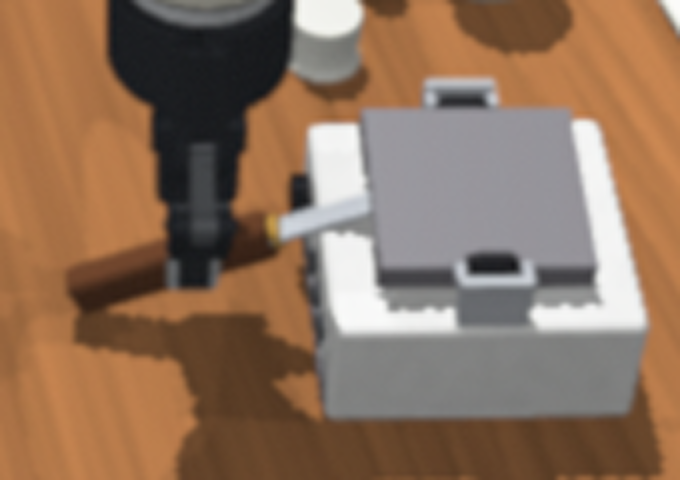

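The cover is up evenly by about 7 mm at the front and 6.5 mm at the back, so it has snapped free. I'll withdraw roughly along the blade.

play_rows(grip_force=60, rows=[{"dx": -0.08, "dy": 0, "dz": 0.03, "roll": 0, "fingers": 1}, {"dx": -0.1, "dy": 0, "dz": 0.03, "roll": 0, "fingers": 1}, {"dx": -0.15, "dy": 0, "dz": 0, "roll": 0, "fingers": 1}, {"dx": -0.2, "dy": 0, "dz": 0, "roll": 0, "fingers": 1}, {"dx": -0.2, "dy": 0, "dz": 0, "roll": 0, "fingers": 1}, {"dx": -0.25, "dy": 0, "dz": 0, "roll": 0, "fingers": 1}, {"dx": -0.3, "dy": 0, "dz": 0, "roll": 0, "fingers": 1}, {"dx": -0.3, "dy": 0, "dz": 0, "roll": 0, "fingers": 1}, {"dx": -0.3, "dy": 0, "dz": 0, "roll": 0, "fingers": 1}, {"dx": -0.3, "dy": 0, "dz": 0, "roll": 0, "fingers": 1}, {"dx": -0.2, "dy": 0, "dz": 0, "roll": 0, "fingers": 1}, {"dx": 0, "dy": 0, "dz": 0, "roll": 0, "fingers": 1}, {"dx": 0, "dy": 0, "dz": 0, "roll": 0, "fingers": 1}])

```text
time: 10.12
tool_pos: [0.4439, -0.1593, 0.0266]
tcp_rot: [3.122, -0.351, 0.001]
wrist_force: [0.1, -0.3, 0.2]
width: 0.173
```

```bash
python3 p.py; python3 q.py side7
```

```text
t 10.1167 pos [ 0.4439 -0.1593  0.0266] yaw -12.84 tilt [ 0.001  0.    -1.   ] F [ 0.15 -0.32  0.16] w 0.173
cover top front/back z (mm) 23.75430036206965 23.938770380606627 2039
handle slope deg 4.63296012437559 148
```

The cover stays loose about 7 mm up. Now I'll shift clear of the mat, loosen the grip a little so the opener can turn, and lower it until the handle end touches and it rotates flat.

play_rows(grip_force=25, rows=[{"dx": 0.1, "dy": 0.25, "dz": 0, "roll": 0, "fingers": 1}, {"dx": 0.1, "dy": 0.25, "dz": 0, "roll": 0, "fingers": 1}, {"dx": 0, "dy": 0, "dz": 0.05, "roll": 0, "fingers": 1}, {"dx": 0, "dy": 0, "dz": 0.05, "roll": 0, "fingers": 1}, {"dx": 0, "dy": 0, "dz": 0.05, "roll": 0, "fingers": 1}, {"dx": 0, "dy": 0, "dz": 0.05, "roll": 0, "fingers": 1}, {"dx": 0, "dy": 0, "dz": 0.05, "roll": 0, "fingers": 1}, {"dx": 0, "dy": 0, "dz": 0.05, "roll": 0, "fingers": 1}, {"dx": 0, "dy": 0, "dz": 0.05, "roll": 0, "fingers": 1}, {"dx": 0, "dy": 0, "dz": 0.05, "roll": 0, "fingers": 1}, {"dx": 0, "dy": 0, "dz": 0, "roll": 0, "fingers": 1}, {"dx": 0, "dy": 0, "dz": 0, "roll": 0, "fingers": 1}])

```text
time: 11.17
tool_pos: [0.4557, -0.1843, 0.0152]
tcp_rot: [3.117, -0.351, 0.024]
wrist_force: [7.4, -1.2, 12.0]
width: 0.168
```

```bash
python3 p.py; cat > r.py <<'E'
from m import *
import sys
c=grab('side',sys.argv[1]); s=bot.read_state(); a=np.radians(-12.8)
M=np.array([[np.cos(a),np.sin(a),0],[-np.sin(a),np.cos(a),0],[0,0,1]])
P,I,ok=cloud(c,240,420,240,380); Q=(P-s['tool_pos']*[1,1,0])@M.T
r=ok&(abs(Q[...,1])<.02)&(Q[...,2]>.006)&(Q[...,2]<.06)
for n,lo,hi in(('rear',-.07,-.02),('front',.02,.11)):
    q=Q[r&(Q[...,0]>lo)&(Q[...,0]<hi)]
    for x in np.arange(lo,hi,.01):
        t=q[(q[:,0]>=x)&(q[:,0]<x+.01)]
        if len(t)>3: print(n,x.round(3),'ztop',np.percentile(t[:,2],85).round(4),len(t))
cv2.imwrite('pics/%sc.png'%sys.argv[1],cv2.resize(c['pixels'][220:380,240:500,::-1],None,fx=3,fy=3,interpolation=cv2.INTER_CUBIC))
E
python3 r.py side8
```

```text
t 11.1667 pos [ 0.4557 -0.1843  0.0152] yaw -12.85 tilt [ 0.016  0.003 -1.   ] F [ 7.38 -1.18 11.95] w 0.168
rear -0.06 ztop 0.0213 49
rear -0.05 ztop 0.0226 68
rear -0.04 ztop 0.0255 71
rear -0.03 ztop 0.0277 75
front 0.02 ztop 0.0389 78
front 0.03 ztop 0.0395 62
front 0.04 ztop 0.036 38
front 0.05 ztop 0.0382 37
front 0.06 ztop 0.0415 38
front 0.07 ztop 0.0432 35
front 0.08 ztop 0.0454 39
front 0.09 ztop 0.0481 35
```

play_rows(grip_force=25, rows=[{"dx": 0, "dy": 0, "dz": 0.05, "roll": 0, "fingers": 1}, {"dx": 0, "dy": 0, "dz": 0.05, "roll": 0, "fingers": 1}, {"dx": 0, "dy": 0, "dz": 0.05, "roll": 0, "fingers": 1}, {"dx": 0, "dy": 0, "dz": 0.05, "roll": 0, "fingers": 1}, {"dx": 0, "dy": 0, "dz": 0.05, "roll": 0, "fingers": 1}, {"dx": 0, "dy": 0, "dz": 0, "roll": 0, "fingers": 1}, {"dx": 0, "dy": 0, "dz": 0, "roll": 0, "fingers": 1}])

```text
time: 11.8
tool_pos: [0.4561, -0.1843, 0.0052]
tcp_rot: [3.117, -0.351, 0.025]
wrist_force: [8.3, -1.7, 12.1]
width: 0.17
```

```bash
python3 p.py; python3 r.py side9
```

```text
t 11.8 pos [ 0.4561 -0.1843  0.0052] yaw -12.86 tilt [ 0.016  0.003 -1.   ] F [ 8.34 -1.68 12.15] w 0.17
rear -0.06 ztop 0.0218 57
rear -0.05 ztop 0.0214 71
rear -0.04 ztop 0.022 71
rear -0.03 ztop 0.023 64
front 0.02 ztop 0.0264 64
front 0.03 ztop 0.0262 61
front 0.04 ztop 0.0211 37
front 0.05 ztop 0.0207 36
front 0.06 ztop 0.0211 37
front 0.07 ztop 0.0226 36
front 0.08 ztop 0.0231 36
front 0.09 ztop 0.0232 40
```

play_rows(grip_force=20, rows=[{"dx": 0, "dy": 0, "dz": 0.04, "roll": 0, "fingers": 1}, {"dx": 0, "dy": 0, "dz": 0.02, "roll": 0, "fingers": 1}, {"dx": 0, "dy": 0, "dz": 0, "roll": 0, "fingers": 1}, {"dx": 0, "dy": 0, "dz": 0, "roll": 0, "fingers": 0.75}, {"dx": 0, "dy": 0, "dz": 0, "roll": 0, "fingers": 0.6}, {"dx": 0, "dy": 0, "dz": 0, "roll": 0, "fingers": 0.4}, {"dx": 0, "dy": 0, "dz": 0, "roll": 0, "fingers": 0.4}, {"dx": 0, "dy": 0, "dz": 0, "roll": 0, "fingers": 0.4}, {"dx": 0, "dy": 0, "dz": -0.1, "roll": 0, "fingers": 0.4}, {"dx": 0, "dy": 0, "dz": -0.4, "roll": 0, "fingers": 0.4}, {"dx": 0, "dy": 0, "dz": -0.6, "roll": 0, "fingers": 0.4}, {"dx": 0, "dy": 0, "dz": -0.7, "roll": 0, "fingers": 0.4}, {"dx": 0, "dy": 0, "dz": -0.7, "roll": 0, "fingers": 0.4}, {"dx": 0, "dy": 0, "dz": -0.5, "roll": 0, "fingers": 0.4}, {"dx": 0, "dy": 0, "dz": 0, "roll": 0, "fingers": 0.4}, {"dx": 0, "dy": 0, "dz": 0, "roll": 0, "fingers": 0.4}, {"dx": 0, "dy": 0, "dz": 0, "roll": 0, "fingers": 0.4}])

```text
time: 13.27
tool_pos: [0.4466, -0.1802, 0.1172]
tcp_rot: [-3.121, 0.351, 0.003]
wrist_force: [-1.6, 0.5, -0.1]
width: 0.601
```

```bash
python3 p.py; python3 r.py side10; python3 q.py side11
```

```text
t 13.2667 pos [ 0.4466 -0.1802  0.1172] yaw -12.82 tilt [-0.002 -0.    -1.   ] F [-1.58  0.53 -0.15] w 0.601
rear -0.05 ztop 0.0199 63
rear -0.04 ztop 0.0206 62
rear -0.03 ztop 0.0209 63
front 0.02 ztop 0.0212 66
front 0.03 ztop 0.0205 65
front 0.04 ztop 0.0194 50
front 0.05 ztop 0.0125 32
front 0.06 ztop 0.0132 34
front 0.07 ztop 0.0124 36
front 0.08 ztop 0.0124 40
front 0.09 ztop 0.0131 39
front 0.1 ztop 0.0129 38
cover top front/back z (mm) 23.802023589096674 24.06408200478259 2028
```

View pics/side10c.png

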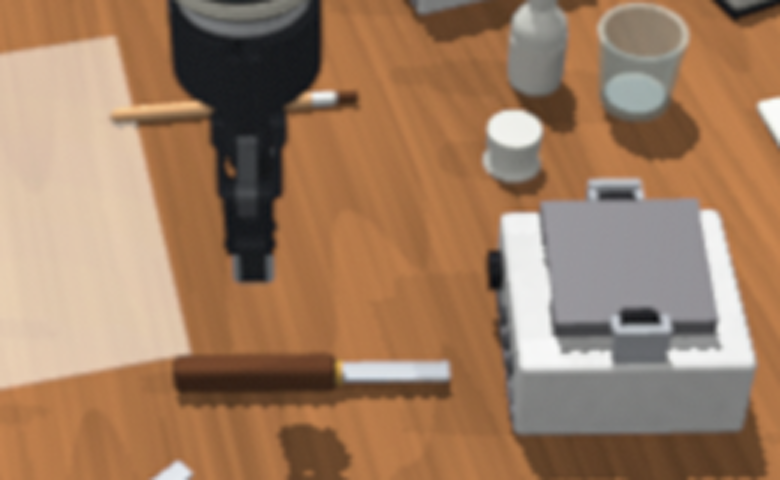

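The opener lies flat and released, the gripper is clear above it, and the cover is visibly raised. A last check compares the lift against the seated picture (side3).

```bash
python3 - <<'E'
from m import *
a=np.radians(-12.8); M=np.array([[np.cos(a),np.sin(a),0],[-np.sin(a),np.cos(a),0],[0,0,1]]); s=np.array([.6535,-.2065,.06])
for f in('side3','side11'):
    P,I,ok=cloud(load(f),320,500,260,380); Q=(P-s)@M.T
    m=ok&(abs(Q[...,0])<.035)&(abs(Q[...,1])<.03)&(Q[...,2]>.005)&(Q[...,2]<.04); print(f,np.median(Q[m],0)*1e3,m.sum())
E
```

```text
side3 [-0.17979213 -0.58752741 16.33586066] 1085
side11 [ 0.2462061  -0.84160036 23.68642879] 1261
```

The cover is 7.4 mm up, above the 5 mm needed, so I'm handing in.

```bash
python3 -c "
from workcell import bot
print(bot.finish_job())"
```

```text
the job is handed in; nothing more can be done
None
```

The cover is levered out of its seat and the opener is back on the bench. I handed the job in after about 13 s of the 54 s allowed; finishing gives no verdict, so these are my own checks.

- **Levering:** I gripped the brown-handled opener, put its blade about 25 mm into the notch and pressed the handle down over the ledge until the opener had tilted about 21°. The cover came up evenly and the push force dropped, which showed it had snapped free.
- **Laying down:** I pulled the blade out, lowered the opener until the handle end touched, pressed it flat, released it and raised the gripper.
- **Cover:** it stands loose about 7.4 mm above where it was seated, measured by the same camera before and after; more than 5 mm is needed.
- **Opener:** it lies flat, with the handle top at about 20 mm and the blade top at about 12.5 mm above the bench. The gripper is clear of everything.
- **Forces:** readings taken between moves stayed under about 15 N. The gripper was never near the cover in the pictures I took.
- **Checks that failed:** my first cover-height script found no points and I corrected it. One handle-angle reading during the withdrawal was unreliable and I ignored it.

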